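# Open the child-safe battery jar in the counter clamp

## Task

On the toy-shop counter a square jar of button cells stands loose in a small clamp. First press the clamp's sprung lever all the way down until its detent holds it by itself, so that the jar is gripped, and let go of the lever; then take the jar's push-and-turn safety cap, press it down, twist it anticlockwise (seen from above) about a quarter turn while it is down, and lift it straight up off the jar. Finish while still holding the cap in the gripper, level, about 6 cm above where it sat and over the open jar; leave the jar standing in the latched clamp and do not disturb the other things on the counter.

Things in the scene. Friction and masses are not known exactly. Their poses are not given: they have to be found in the camera images.
- clamp: Aluminium clamp fixed to the counter: plate 12 mm thick, x -55..55, y -50..200 mm from its origin, which is on the counter under the jar pocket's centre; z up. Pocket walls 37 mm high (57 at -y). The lever lies along +y, hinged about x at y 78, z 50 mm between steel cheeks 64 mm high. As it goes down, a rubber jaw moves 5 mm to -y and pushes the jar against the -y wall.
- lever (a joint): Angle of the clamp's lever, rad: 0 = up (springs back there when let go early), 0.6 = fully down at its stop (rests at 0.57 to 0.6 when latched), where the sprung over-centre catch (the detent) keeps it once past about 0.45. Grows as it is pressed.
- lever_pad (a point): Centre of the top of the black rubber pad (40 mm along clamp x, 36 mm along the lever) at the lever's free end, 105 mm from the hinge. About 100 mm above the counter when up, 39 mm when fully down; on its arc it shifts up to 12 mm along clamp +y. Takes up to about 10 N straight down; past 0.45 rad the catch pulls it to its stop.
- jar: White square jar 64 x 64 mm, 78 mm high to its flat shoulder, about 0.35 kg, loose in the pocket with a few mm of play, sides along the clamp's axes. Origin: centre of its underside, 12 mm above the counter; z up. A round step 48 mm across reaches 85 mm above the underside; above it the neck with two lugs and a sprung seal, hidden by the cap.
- cap: Grey round ribbed safety cap 50 mm across, 32 mm high, about 30 g, on the jar. Origin: centre of its lower rim, when closed 94 mm above the jar's underside (106 mm above the counter); z up. x along the thin raised bar on its top, along the jar's x when closed (a few degrees of play). Loosens anticlockwise from above, positive about z.
- cap_top (a point): Centre of the cap's top, 138 mm above the counter when closed. A spring lifts the cap with 8 N, 14 N when pressed to its stop 7.5 mm lower. It turns only while at least 4.5 mm down, anticlockwise, and is free from 55 to 125 degrees after closed (aim at 85); there it lifts straight off, no thread. Clockwise it is blocked.
- toy_car: Bystander: red toy car 85 x 42 x 43 mm on the counter on the clamp's -x side. Origin under its centre.
- carton: Bystander: small carton 50 x 80 x 60 mm on the clamp's +x side. Origin under its centre.
- screw_jar: Bystander: round jar 56 mm across, 90 mm high with a white lid, on the counter on the clamp's +x side. Origin under its centre.
- tape: Bystander: black tape dispenser 130 x 50 x 88 mm. Origin under its centre.
- pen_cup: Bystander: grey open cup 72 mm across, 95 mm high. Origin under its centre.
- screwdriver: Bystander: screwdriver lying on the counter. Origin under its middle.
- blaster_box: Bystander: flat blue toy carton 100 x 160 x 75 mm. Origin under its centre.

How it is judged:
On the way, in this order (a step that is already met when the one before it is completed fails the run):
1. the lever is down and stays down by its detent with the gripper off the clamp (value of joint lever above 0.5 rad and contact force between the fingers and clamp below 0.3 N), for 0.3 s.
2. the cap is pressed down on the jar by at least 4 mm (z of cap in the frame of jar below 0.09 m), for 0.1 s.
3. the cap is turned by more than 50 degrees while still on the jar (angle between the x axis of cap and the x axis of jar, either way round above 0.87 rad and z of cap in the frame of jar below 0.1 m), for 0.1 s.
At the end, for the whole second after the job is handed in: Fingers hold the cap still (over 2 N), level within 15 deg, 30 to 126 mm above its closed place, within 30 mm of the jar's axis, off the jar; lever latched (over 0.5 rad); jar upright in its pocket (within 10 mm, raised under 4 mm); no bystander over 30 mm from its start (z of cap in the frame of jar between 0.124 and 0.22 m and horizontal distance between cap and jar below 0.03 m and angle between cap's own z axis and vertical below 0.26 rad and contact force between the fingers and cap above 2 N and contact force between cap and jar below 0.1 N and linear speed of cap below 0.03 m/s and value of joint lever above 0.5 rad and horizontal distance between jar and clamp below 0.01 m and z of jar in the frame of clamp below 0.016 m and angle between jar's own z axis and vertical below 0.1 rad and distance of each of toy_car, carton, screw_jar, tape, pen_cup, screwdriver, blaster_box from where it was at the start of the episode below 0.03 m); the arm keeps its last pose, push and grip.
It fails at once if the jar is tipped or pulled out of the clamp (angle between jar's own z axis and vertical above 0.25 rad or z of jar in the frame of clamp above 0.03 m).
It fails at once if a bystander is knocked away (distance of any of toy_car, carton, screw_jar, tape, pen_cup, screwdriver, blaster_box from where it was at the start of the episode above 0.04 m).
It also fails if it takes over 54 s, if anything falls off the work surface, if the arm or the gripper's body presses on something with over 40 N, if the wrist force passes 120 N, or if a joint passes its speed limit or range.

## Robot

A 7-joint arm with a two-finger parallel gripper is mounted at the origin on the work surface. World frame = base frame: x ahead of the robot, y to its left, z up, the work surface at z = 0. Lengths are in m, angles in rad, forces in N, time in s.
With the tool pointing down it reaches from about 0.425 to 0.875 m from the base axis. Payload 8.4 kg.
Tool frame: the origin (TCP) lies at the very end of the fingers, on their centre line; the grasp point (between the pads) lies 19 mm behind it; z points along the fingers, y is the line along which they close (so a half turn about z gives the same grasp; the last joint's range is limited). The gripper opens to 85 mm and grips with 20 to 120 N. Pads are 22 mm wide; open, the fingers measure 114 mm over their backs; the gripper's body (76 mm by 85 mm) begins 54 mm behind the grasp point. The pads swing forward as they close: fully open they stand 13 mm farther back than shut.
Start: joints at [-1.25, 0.333, 0.04, 1.465, -0.013, 1.343, -0.059], TCP at [0.265, 0.594, 0.231] pointing down, gripper open.
Joint ranges: [-2.58, 2.58], [-0.38, 2.09], [-1.3, 1.39], [0.25, 2.4], [-1.5, 4.64], [0.08, 2.09], [-2.65, 2.65]. Speed limits (rad/s): [2.22, 2.22, 2.79, 2.79, 3.14, 3.14, 3.14].

## Interface

Orientations are given as a unit quaternion [w, x, y, z].
In Python, from workcell import read_state, snapshot, camera_model, hand_in, regions_of, tip_of gives the robot as it stands. The module is installed in compiled form; this text tells all that it offers.
- The arm moves only by the tool move_arm, never from a script. Its arguments are lists of equal length, an entry for each row: "offset": the shift along the world's x, y, z in cm, a list of three; "angular": the turn, a rotation vector about the world's x, y, z in rad, a list of three; "grip": the closure, from 0 (fully open) to 1 (shut). A call has 1 to 5 rows; each row is the pose to reach, as a shift and turn from the pose commanded when the call began; what a row does not reach only later rows make up. A row lasts 1/12 s, in which the tool goes at most 41.7 mm and 7.16 degrees, less where a joint would pass 70% of its speed; a pose out of reach is approached as far as the arm can. A call with a gripper value outside its range is refused whole. The fingers move at their own pace and stop on an object; "force" is the grip in N (left out, the last holds). Time passes only in rows, so rows that repeat a pose let the fingers close. It gives the time, the measured TCP pose, the force, the opening and the grip force at its end, in the units of the state.
- read_state(): the state, without advancing time (a new reading comes with each control period).
- snapshot(name): name is "scene" or "top" or "wrist"; returns the picture (384x512x3 uint8, red, green, blue); there is no depth.
- camera_model(name): a dict with "K" (3x3 intrinsics, pixels), "extrinsics" (4x4, takes a point from world to camera coordinates); the wrist camera has in their place "T_tool_cam" (4x4, takes a point from camera to tool coordinates, whose origin is the TCP and whose axes are the flange's). Camera axes: x right, y up, looking along -z (the intrinsics and any distortion apply to the point x, -y, -z); pixel columns grow to the right and rows downward; lengths in m; the calibration is good to about 2 mm. The wrist camera is an equidistant fisheye: a pixel r from the principal point sees the ray r / f radians off the axis. A picture is of the moment at which its call begins: read the wrist's pose just before it. camera_model takes no time and is no camera call.
- hand_in(): hands the job in; it is judged then, once.
Trained networks look in the newest picture that a camera, given by its name, has taken for a name from the list of things; names that differ only in an ending like _2 or _b are one class to them, and where a whole thing is asked for, a point or a joint stands for the part that bears it (a point fixed in the world has none). Each returns a list of dicts, best first, with "score" (0 to 1); they miss things now and then, are a little off and sometimes report something else, mostly with a low value. They report only what shows in the picture. A call takes as long as a camera call.
- regions_of(camera, label): "pixels" (384x512 bool, what is visible of it).
- tip_of(camera, label): "xyz" ([x, y, z] in m, in world coordinates, good to about 4 mm: a listed point, or the origin of a listed thing).
The state is a dict: "time": time; "joint_positions": joint angles; "joint_velocities": joint speeds; "joint_torque": joint torques, N m; "eef_pos": TCP position; "tcp_rot": TCP orientation; "wrist_force": force on the tool from outside, world axes, zero at the start; "torque": the same for the moment, N m; "grip_width": finger opening in m; "grip_force": force on a finger pad.
Only numpy, scipy, OpenCV 4.12 (cv2) and the standard library are available. Lean on these libraries where they do the work, as an engineer would, in place of code of your own. Each camera call takes 0.05 s, during which the arm holds its last target. There are 200 camera calls.

## Working session

There is one attempt and no reset: what is moved stays moved. The work goes in short steps, Python scripts to look and compute and a tool call to move; the robot and the scene stay as the last step left them, time stands still between calls to the robot, and variables do not carry over. Pictures are saved under pics/ and viewed, at most 10 in all, crops included, and the job is handed in when it is done.

Besides the shell and the picture viewer there is one more tool, called after "Call:" as name(argument=value, ...) on one line, values as JSON. move_arm: Moves the arm, as the interface text tells. Its arguments: {"type":"object","properties":{"offset":{"type":"array","items":{"type":"array","items":{"type":"number"}}},"angular":{"type":"array","items":{"type":"array","items":{"type":"number"}}},"grip":{"type":"array","items":{"type":"number"}},"force":{"type":"number"}},"required":["offset","angular","grip"]}

```bash
mkdir -p pics; python3 - <<'E'
from workcell import *
import cv2,numpy as np
s=read_state();print(s['time'],s['eef_pos'],s['tcp_rot'],s['wrist_force'],s['grip_width'])
a=snapshot("scene");b=snapshot("top")
cv2.imwrite("pics/a.png",a[:,:,::-1]);cv2.imwrite("pics/b.png",b[:,:,::-1])
for c in("scene","top"):
  for l in("clamp","lever_pad","jar","cap","cap_top"):
    print(c,l,[(np.round(d['xyz'],4),round(d['score'],2)) for d in tip_of(c,l)[:2]])
E
```

```text
0.0 [0.26476237 0.59313079 0.23045456] [-1.19033513e-04  2.08370398e-01  9.78049671e-01 -7.76792739e-04] [-0.51454393 -0.3734397  -0.17527454] 0.08520747231032111
scene clamp [(array([ 0.5041, -0.1765,  0.001 ]), 0.82)]
scene lever_pad [(array([ 0.4988, -0.0126,  0.0991]), 0.71)]
scene jar [(array([ 0.5063, -0.1792,  0.0117]), 0.59)]
scene cap [(array([ 0.5058, -0.1766,  0.1058]), 0.66), (array([ 0.4444,  0.3681, -0.002 ]), 0.54)]
scene cap_top [(array([ 0.5054, -0.1764,  0.1391]), 0.52)]
top clamp [(array([ 5.050e-01, -1.799e-01,  5.000e-04]), 0.62)]
top lever_pad [(array([ 0.4993, -0.0041,  0.0994]), 0.64), (array([ 0.3752, -0.1996, -0.0026]), 0.33)]
top jar [(array([ 0.5029, -0.1764,  0.0112]), 0.61)]
top cap [(array([ 0.508 , -0.1751,  0.1065]), 0.73)]
top cap_top [(array([ 0.5076, -0.1756,  0.136 ]), 0.62)]
```

View pics/a.png

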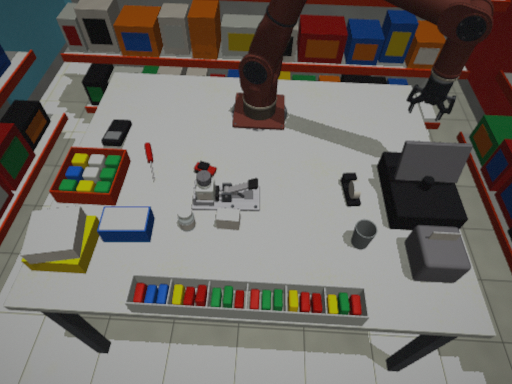

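View pics/b.png

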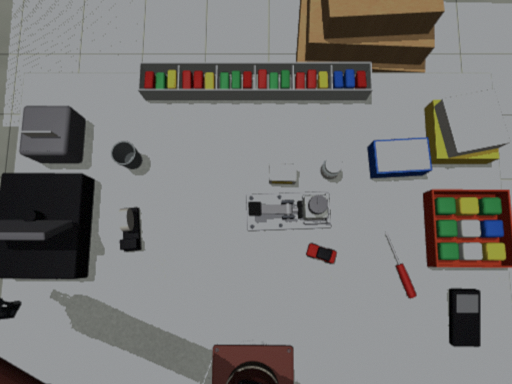

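```bash
python3 - <<'E'
from workcell import *
import cv2,numpy as np
for c in("scene","top"):
  m=camera_model(c);E=m['extrinsics'];print(c,np.round(m['K'],1).tolist(),[k for k in m],np.round(np.linalg.inv(E)[:3,3],3))
  for p in [(.505,-.177,.138),(.5,-.008,.099),(.505,-.177,0)]:
    q=(E@np.r_[p,1])[:3];u=m['K']@[q[0],-q[1],-q[2]];print(p,np.round(u[:2]/u[2]))
  for l in("clamp","lever_pad","cap"):
    for d in regions_of(c,l)[:1]:
      r=cv2.minAreaRect(np.argwhere(d['pixels'])[:,::-1].astype(np.float32));print(l,d['score'],r)
for c in("scene","top"):
  for l in("toy_car","carton","screw_jar","tape","pen_cup","screwdriver","blaster_box"):
    print(c,l,[(np.round(d['xyz'],3),round(d['score'],2)) for d in tip_of(c,l)[:1]])
E
```

```text
scene [[358.9, 0.0, 251.8], [0.0, 358.9, 188.9], [0.0, 0.0, 1.0]] ['K', 'extrinsics'] [1.285 0.022 1.107]
(0.505, -0.177, 0.138) [204. 174.]
(0.5, -0.008, 0.099) [252. 183.]
(0.505, -0.177, 0) [207. 198.]
clamp 0.76 ((225.5, 194.0), (32.0, 65.0), 90.0)
lever_pad 0.72 ((203.0, 177.5), (15.0, 14.0), 90.0)
cap 0.55 ((202.5, 177.5), (15.0, 13.0), 90.0)
top [[413.7, 0.0, 256.3], [0.0, 413.7, 192.0], [0.0, 0.0, 1.0]] ['K', 'extrinsics'] [ 0.355 -0.028  1.246]
(0.505, -0.177, 0.138) [318. 204.]
(0.5, -0.008, 0.099) [256. 207.]
(0.505, -0.177, 0) [312. 210.]
clamp 0.59 ((288.49298095703125, 210.30381774902344), (36.33397674560547, 84.12493133544922), 87.95458984375)
lever_pad 0.92 ((270.5, 208.0), (14.0, 43.0), 90.0)
cap 0.86 ((317.5000305175781, 204.00001525878906), (17.677669525146484, 19.091880798339844), 45.0)
scene toy_car [(array([ 0.378, -0.201,  0.002]), 0.68)]
scene carton [(array([ 0.614, -0.084, -0.002]), 0.59)]
scene screw_jar [(array([ 0.628, -0.226,  0.001]), 0.93)]
scene tape [(array([0.446, 0.364, 0.001]), 0.93)]
scene pen_cup [(array([0.658, 0.376, 0.003]), 0.88)]
scene screwdriver [(array([ 0.345, -0.424,  0.001]), 0.69)]
scene blaster_box [(array([ 0.658, -0.432,  0.004]), 0.89)]
top toy_car [(array([ 0.376, -0.202, -0.006]), 0.86)]
top carton [(array([ 0.607, -0.082, -0.005]), 0.91)]
top screw_jar [(array([ 0.626, -0.229,  0.002]), 0.63)]
top tape [(array([ 0.448,  0.365, -0.003]), 0.68)]
top pen_cup [(array([0.656, 0.376, 0.002]), 0.83)]
top screwdriver [(array([ 0.34 , -0.424,  0.001]), 0.68)]
top blaster_box [(array([0.657, 0.377, 0.001]), 0.68)]
```

The scene view shows the jar and cap at about (204,178) with the lever pad at (252,184). The top view agrees, with the cap at (318,204) and the pad at (255,209). The clamp is yawed about +2°. I'll close the fingers and travel to above the pad, turning the wrist clockwise on the way.

Call:
move_arm(offset=[[1.5,-3.8,0],[3,-7.6,0],[4.5,-11.4,0],[6,-15.2,0],[7.5,-19,0]], angular=[[0,0,-0.12],[0,0,-0.24],[0,0,-0.36],[0,0,-0.48],[0,0,-0.6]], grip=[1,1,1,1,1], force=40)

```text
time: 2.02
eef_pos: [0.3403, 0.4017, 0.2313]
tcp_rot: [-0.0, 0.491, 0.871, 0.0]
wrist_force: [0.9, 0.4, 0.3]
grip_width: 0.0253
grip_force: 0.0
```

Call:
move_arm(offset=[[1.5,-3.8,0],[3,-7.6,0],[4.5,-11.4,0],[6,-15.2,0],[7.5,-19,0]], angular=[[0,0,-0.12],[0,0,-0.24],[0,0,-0.36],[0,0,-0.48],[0,0,-0.6]], grip=[1,1,1,1,1])

```text
time: 2.43
eef_pos: [0.4153, 0.2116, 0.2316]
tcp_rot: [-0.0, 0.726, 0.687, 0.0]
wrist_force: [1.3, 0.5, 0.2]
grip_width: 0.0003
grip_force: 0.0
```

Call:
move_arm(offset=[[1.5,-3.8,-1.4],[3,-7.6,-2.8],[4.5,-11.4,-4.2],[6,-15.2,-5.6],[7.5,-19,-7]], angular=[[0,0,-0.12],[0,0,-0.24],[0,0,-0.36],[0,0,-0.48],[0,0,-0.6]], grip=[1,1,1,1,1])

```text
time: 2.85
eef_pos: [0.4877, 0.0283, 0.1637]
tcp_rot: [-0.0, 0.897, 0.442, 0.001]
wrist_force: [1.2, 0.8, 0.2]
grip_width: 0.0001
grip_force: 0.0
```

Call:
move_arm(offset=[[0.9,-2.7,0],[0.9,-2.8,-2.5],[0.9,-2.8,-5],[0.9,-2.8,-6],[0.9,-2.7,-7]], angular=[[0,0,0],[0,0,0],[0,0,0],[0,0,0],[0,0,0]], grip=[1,1,1,1,1])

```text
time: 3.27
eef_pos: [0.4966, 0.0039, 0.0936]
tcp_rot: [-0.0, 0.896, 0.445, 0.0]
wrist_force: [-0.2, 2.4, 6.2]
grip_width: 0.0002
grip_force: 2.6
```

```bash
python3 - <<'E'
from workcell import *
import cv2,numpy as np
s=read_state();print(s['time'],s['eef_pos'],s['wrist_force'],s['joint_positions'])
w=snapshot("wrist");cv2.imwrite("pics/w.png",w[:,:,::-1])
for l in("lever_pad","cap_top","cap","clamp"):
  print(l,[(np.round(d['xyz'],4),round(d['score'],2)) for d in tip_of("wrist",l)[:2]])
E
```

```text
3.2667 [0.49655195 0.00387353 0.09364475] [-0.19409509  2.38385219  6.17867811] [-0.66343564  0.15728072  0.61810202  2.01966901 -0.10926624  0.99591707
 -0.64039815]
lever_pad [(array([0.4974, 0.0006, 0.0861]), 0.83)]
cap_top []
cap []
clamp []
```

View pics/w.png

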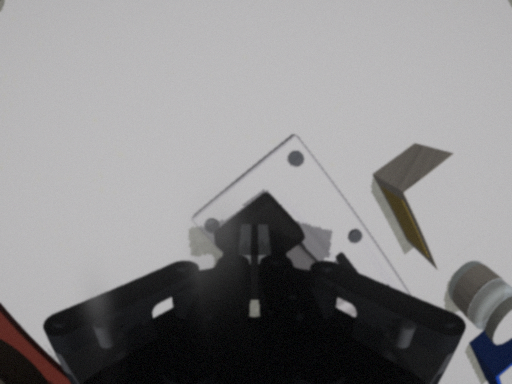

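The wrist view shows the shut fingertips on the black lever pad at about (257,240), with light contact. I'll press it to the stop now.

Call:
move_arm(offset=[[0,0.3,-1.2],[0,0.5,-2.4],[0,0.6,-3.6],[0,0.7,-4.6],[0,0.7,-5.4]], angular=[[0,0,0],[0,0,0],[0,0,0],[0,0,0],[0,0,0]], grip=[1,1,1,1,1])

```text
time: 3.93
eef_pos: [0.4961, 0.0106, 0.0393]
tcp_rot: [-0.0, 0.896, 0.445, -0.0]
wrist_force: [-0.6, -0.8, 8.9]
grip_width: -0.0002
grip_force: 4.6
```

Call:
move_arm(offset=[[0,0,-0.2],[0,0,-0.3],[0,0,-0.3]], angular=[[0,0,0],[0,0,0],[0,0,0]], grip=[1,1,1])

```text
time: 4.18
eef_pos: [0.4966, 0.0104, 0.0385]
tcp_rot: [-0.001, 0.896, 0.445, 0.0]
wrist_force: [-11.3, 0.3, 27.9]
grip_width: -0.0001
grip_force: 13.9
```

Call:
move_arm(offset=[[0,0,3],[0,0,7],[0,0,11],[0,0,15],[0,0,18]], angular=[[0,0,0],[0,0,0],[0,0,0],[0,0,0],[0,0,0]], grip=[1,1,0.5,0,0])

```text
time: 4.6
eef_pos: [0.4968, 0.0098, 0.2203]
tcp_rot: [0.0, 0.896, 0.444, 0.001]
wrist_force: [0.9, -0.7, -0.4]
grip_width: 0.0355
grip_force: 0.0
```

```bash
python3 - <<'E'
from workcell import *
import cv2,numpy as np
s=read_state();print(s['time'],s['eef_pos'],s['tcp_rot'],s['wrist_force'],s['joint_positions'])
for c in("scene","top"):
  w=snapshot(c)
  if c=="scene":cv2.imwrite("pics/c.png",cv2.resize(w[130:240,150:310,::-1],None,fx=4,fy=4,interpolation=2))
  for l in("lever_pad","cap_top","cap","jar"):
    print(l,[(np.round(d['xyz'],4),round(d['score'],2)) for d in tip_of(c,l)[:2]])
E
```

```text
4.6 [0.49680946 0.00977466 0.22031482] [1.46076465e-04 8.95838519e-01 4.44377413e-01 1.42910516e-03] [ 0.8570044  -0.65045995 -0.38950956] [-0.72000579  0.00412633  0.62121695  1.87188353 -0.00329398  1.26357859
 -0.74764141]
lever_pad [(array([4.994e-01, 3.000e-04, 4.090e-02]), 0.53), (array([ 0.5037, -0.1803,  0.0027]), 0.35)]
cap_top [(array([ 0.5077, -0.1751,  0.1395]), 0.51)]
cap [(array([ 0.5046, -0.1764,  0.1044]), 0.72)]
jar [(array([ 0.5025, -0.1778,  0.0142]), 0.52), (array([ 0.346 , -0.4233,  0.0021]), 0.18)]
lever_pad [(array([ 6.283e-01, -2.270e-01,  1.000e-04]), 0.48)]
cap_top [(array([ 0.5096, -0.1754,  0.134 ]), 0.53), (array([ 0.6242, -0.2304,  0.002 ]), 0.16)]
cap [(array([ 0.5084, -0.177 ,  0.1067]), 0.77)]
jar [(array([ 0.5046, -0.1778,  0.0089]), 0.84), (array([ 3.460e-01, -4.243e-01,  1.000e-04]), 0.37)]
```

View pics/c.png

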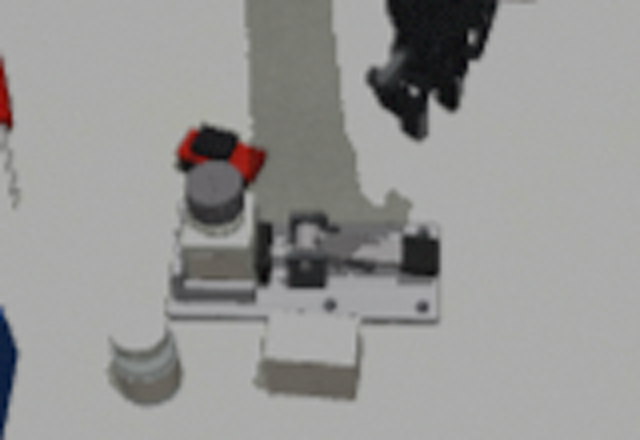

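The close-up shows the lever lying flat: the pad at crop (420,252) is at z ≈ 0.04, so it's latched with the gripper clear. Next I'll move over the cap.

Call:
move_arm(offset=[[0.2,-4,0],[0.4,-8,0],[0.6,-12,0],[0.8,-16,0],[1,-18.6,0]], angular=[[0,0,0],[0,0,0],[0,0,0],[0,0,0],[0,0,0]], grip=[0,0,0,0,0])

```text
time: 5.52
eef_pos: [0.5053, -0.18, 0.2167]
tcp_rot: [0.0, 0.896, 0.443, -0.0]
wrist_force: [0.1, -0.5, 0.2]
grip_width: 0.0855
grip_force: 0.0
```

```bash
python3 - <<'E'
from workcell import *
import cv2,numpy as np
snapshot("top");s=read_state();print(s['time'],s['eef_pos'],s['tcp_rot'],s['wrist_force'],s['joint_positions'],s['grip_width'])
w=snapshot("wrist");cv2.imwrite("pics/w2.png",w[:,:,::-1])
m=camera_model("wrist");print(m)
for l in("cap_top","cap","jar"):
    print(l,[(np.round(d['xyz'],4),round(d['score'],2)) for d in tip_of("wrist",l)[:2]])
E
```

```text
5.5667 [ 0.50499534 -0.18420327  0.21679183] [ 1.47229073e-03  8.97227572e-01  4.41565512e-01 -6.44589176e-04] [-2.2193308  -2.74293242  0.19468465] [-0.48275892  0.12692883  0.8215172   1.79332768 -0.09431596  1.26166092
 -0.2927178 ] 0.08527024012510677
{'K': array([[297.31863964,   0.        , 254.055255  ],
       [  0.        , 297.31863964, 189.66104774],
       [  0.        ,   0.        ,   1.        ]]), 'T_tool_cam': array([[-4.58452870e-04,  9.65056283e-01,  2.62042286e-01,
         6.45870083e-02],
       [ 9.99999856e-01,  3.69551603e-04,  3.88543044e-04,
        -7.40497584e-04],
       [ 2.78127759e-04,  2.62042427e-01, -9.65056314e-01,
        -1.42904172e-01],
       [ 0.00000000e+00,  0.00000000e+00,  0.00000000e+00,
         1.00000000e+00]])}
cap_top [(array([ 0.5108, -0.1785,  0.1407]), 0.84)]
cap [(array([ 0.5033, -0.1792,  0.1092]), 0.59)]
jar [(array([ 0.504 , -0.178 ,  0.0116]), 0.84)]
```

View pics/w2.png

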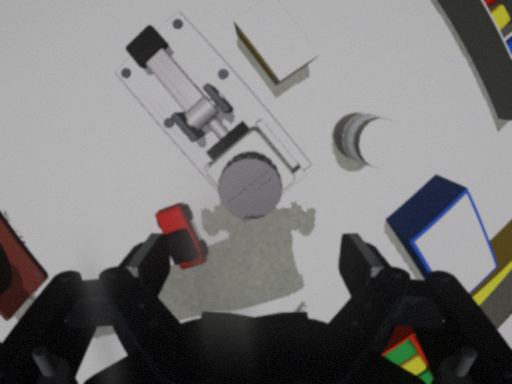

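The wrist view shows the latched lever and the cap top at about (250,186), with its bar along the jar's x. I'll compute the cap centre from this.

```bash
cat > h.py <<'E'
from workcell import *
import cv2,numpy as np
from scipy.spatial.transform import Rotation as R
def pix2plane(uv,z,s):
    m=camera_model("wrist");K=m['K'];d=np.array([uv[0]-K[0,2],uv[1]-K[1,2]]);r=np.hypot(*d);t=r/K[0,0]
    c=np.array([np.sin(t)*d[0]/r,-np.sin(t)*d[1]/r,-np.cos(t)])
    T=m['T_tool_cam'];q=s['tcp_rot'];Rw=R.from_quat(np.r_[q[1:],q[0]]).as_matrix()
    o=Rw@T[:3,3]+s['eef_pos'];v=Rw@T[:3,:3]@c;return o+v*(z-o[2])/v[2]
E
python3 - <<'E'
from h import *
for i in range(2):
    s=read_state();w=snapshot("wrist")
    p=regions_of("wrist","cap")[0]['pixels'];t=tip_of("wrist","cap_top")[0]['xyz']
    (u,v),r=cv2.minEnclosingCircle(np.argwhere(p)[:,::-1].astype(np.float32))
    g=cv2.cvtColor(w,cv2.COLOR_RGB2GRAY)
    print(s['time'],s['eef_pos'],(u,v),r,pix2plane((u,v),.138,s),pix2plane((u,v),.13,s),t)
E
```

```text
5.7667 [ 0.50615287 -0.17510719  0.21617492] (256.5, 194.5) 34.32938766479492 [ 0.50730278 -0.17518095  0.138     ] [ 0.50594731 -0.17706214  0.13      ] [0.5078, -0.1781, 0.1419]
5.9167 [ 0.50646129 -0.17431376  0.21651447] (255.99514770507812, 195.4029083251953) 34.129600524902344 [ 0.50686563 -0.17478895  0.138     ] [ 0.50549358 -0.17668263  0.13      ] [0.5048, -0.1796, 0.1401]
```

Call:
move_arm(offset=[[0,-0.2,-2.5],[0,-0.2,-5],[0,-0.2,-7.5],[0,-0.2,-10],[0,-0.2,-11.2]], angular=[[0,0,0],[0,0,0],[0,0,0],[0,0,0],[0,0,0]], grip=[0,0,0,0,0])

```text
time: 6.48
eef_pos: [0.505, -0.1768, 0.1021]
tcp_rot: [-0.001, 0.895, 0.445, -0.001]
wrist_force: [-0.5, 0.2, 0.2]
grip_width: 0.0855
grip_force: 0.0
```

Call:
move_arm(offset=[[0,0,0],[0,0,0],[0,0,0],[0,0,0]], angular=[[0,0,0],[0,0,0],[0,0,0],[0,0,0]], grip=[0,0,0,0])

```text
time: 6.82
eef_pos: [0.5073, -0.178, 0.1063]
tcp_rot: [0.001, 0.896, 0.445, 0.001]
wrist_force: [1.0, -0.2, 0.3]
grip_width: 0.0854
grip_force: 0.0
```

Good position. I'll close on the cap.

Call:
move_arm(offset=[[0,0,0],[0,0,0],[0,0,0],[0,0,0],[0,0,0]], angular=[[0,0,0],[0,0,0],[0,0,0],[0,0,0],[0,0,0]], grip=[0.5,1,1,1,1], force=60)

```text
time: 7.23
eef_pos: [0.5066, -0.1777, 0.1055]
tcp_rot: [-0.0, 0.896, 0.445, 0.0]
wrist_force: [-2.1, 1.1, 8.0]
grip_width: 0.0485
grip_force: 60.4
```

Call:
move_arm(offset=[[0,0,0],[0,0,0],[0,0,0],[0,0,0],[0,0,0]], angular=[[0,0,0],[0,0,0],[0,0,0],[0,0,0],[0,0,0]], grip=[1,1,1,1,1])

```text
time: 7.65
eef_pos: [0.5066, -0.1777, 0.1055]
tcp_rot: [-0.0, 0.896, 0.445, 0.0]
wrist_force: [-2.9, 1.7, 6.8]
grip_width: 0.0488
grip_force: 60.4
```

Call:
move_arm(offset=[[0,0,-0.2],[0,0,-0.4],[0,0,-0.6],[0,0,-0.7],[0,0,-0.7]], angular=[[0,0,0],[0,0,0],[0,0,0],[0,0,0],[0,0,0]], grip=[1,1,1,1,1])

```text
time: 8.07
eef_pos: [0.5067, -0.1778, 0.0987]
tcp_rot: [-0.0, 0.896, 0.445, 0.0]
wrist_force: [-4.0, 2.4, 12.9]
grip_width: 0.0486
grip_force: 60.7
```

Call:
move_arm(offset=[[0,0,0],[0,0,0],[0,0,0]], angular=[[0,0,0],[0,0,0],[0,0,0]], grip=[1,1,1])

```text
time: 8.32
eef_pos: [0.5067, -0.1778, 0.0989]
tcp_rot: [-0.0, 0.896, 0.445, 0.001]
wrist_force: [-3.9, 2.4, 13.5]
grip_width: 0.0485
grip_force: 60.7
```

Pressed about 6.5 mm with 13 N. Now the twist.

Call:
move_arm(offset=[[0,0,-0.1],[0,0,-0.1],[0,0,-0.1],[0,0,-0.1],[0,0,-0.1]], angular=[[0,0,0.1],[0,0,0.2],[0,0,0.3],[0,0,0.4],[0,0,0.5]], grip=[1,1,1,1,1])

```text
time: 8.73
eef_pos: [0.5075, -0.1779, 0.0983]
tcp_rot: [0.001, 0.756, 0.654, 0.001]
wrist_force: [-0.9, 1.0, 13.4]
grip_width: 0.0482
grip_force: 61.0
```

Call:
move_arm(offset=[[0,0,0],[0,0,0],[0,0,0],[0,0,0],[0,0,0]], angular=[[0,0,0.1],[0,0,0.2],[0,0,0.3],[0,0,0.4],[0,0,0.5]], grip=[1,1,1,1,1])

```text
time: 9.15
eef_pos: [0.5075, -0.1777, 0.0983]
tcp_rot: [0.001, 0.571, 0.821, 0.001]
wrist_force: [-2.0, 2.8, 13.2]
grip_width: 0.049
grip_force: 60.9
```

Call:
move_arm(offset=[[0,0,0],[0,0,0],[0,0,0],[0,0,0],[0,0,0]], angular=[[0,0,0.1],[0,0,0.2],[0,0,0.3],[0,0,0.4],[0,0,0.5]], grip=[1,1,1,1,1])

```text
time: 9.57
eef_pos: [0.5075, -0.1777, 0.0984]
tcp_rot: [0.001, 0.35, 0.937, 0.001]
wrist_force: [-0.6, 1.7, 13.3]
grip_width: 0.0483
grip_force: 60.9
```

```bash
python3 - <<'E'
from h import *
s=read_state();w=snapshot("wrist");print(s['time'],s['eef_pos'],s['tcp_rot'],s['wrist_force'],s['torque'],s['joint_positions'],s['grip_force'])
cv2.imwrite("pics/w3.png",w[:,:,::-1])
E
```

```text
9.5667 [ 0.50749287 -0.17772993  0.09839192] [1.13442060e-03 3.49846385e-01 9.36806208e-01 5.90861908e-04] [-0.62652502  1.74184624 13.30092494] [ 0.36429554  0.37658133 -0.03950132] [-0.22027097  0.23539177  0.53992915  1.92015782 -0.14236165  1.02074472
  1.23789299] 60.939780324697495
```

View pics/w3.png

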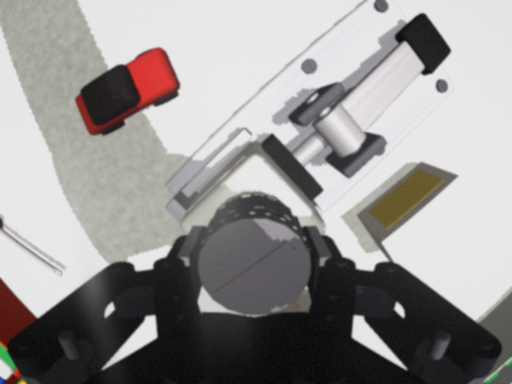

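The wrist view shows the cap's bar, from (218,285) to (290,240), now lying along the lever direction, so the cap has turned about 86–90°. The lever is still latched. Time to lift.

Call:
move_arm(offset=[[0,0,0.6],[0,0,1.2],[0,0,1.8],[0,0,2.4],[0,0,3]], angular=[[0,0,0],[0,0,0],[0,0,0],[0,0,0],[0,0,0]], grip=[1,1,1,1,1])

```text
time: 10.03
eef_pos: [0.5061, -0.1778, 0.1271]
tcp_rot: [-0.0, 0.352, 0.936, -0.0]
wrist_force: [0.5, 0.0, -1.1]
grip_width: 0.0485
grip_force: 61.8
```

Call:
move_arm(offset=[[0,0,0.9],[0,0,1.8],[0,0,2.7],[0,0,3.5],[0,0,3.9]], angular=[[0,0,0],[0,0,0],[0,0,0],[0,0,0],[0,0,0]], grip=[1,1,1,1,1])

```text
time: 10.45
eef_pos: [0.5068, -0.178, 0.1673]
tcp_rot: [0.001, 0.352, 0.936, 0.0]
wrist_force: [1.1, -0.1, -0.2]
grip_width: 0.0485
grip_force: 61.8
```

Call:
move_arm(offset=[[0,0,0],[0,0,0],[0,0,0],[0,0,0],[0,0,0]], angular=[[0,0,0],[0,0,0],[0,0,0],[0,0,0],[0,0,0]], grip=[1,1,1,1,1])

```text
time: 10.87
eef_pos: [0.506, -0.1777, 0.1653]
tcp_rot: [-0.0, 0.352, 0.936, -0.0]
wrist_force: [-1.3, 0.3, -0.6]
grip_width: 0.0483
grip_force: 61.8
```

```bash
python3 - <<'E'
from h import *
s=read_state();print(s['time'],s['eef_pos'],s['wrist_force'],s['grip_width'],s['grip_force'],s['joint_velocities'].round(3) if hasattr(s['joint_velocities'],'round') else 0)
w=snapshot("scene")
cv2.imwrite("pics/d.png",cv2.resize(w[110:240,150:310,::-1],None,fx=4,fy=4,interpolation=2))
for l in("lever_pad","cap","jar","clamp"):
    print(l,[(np.round(d['xyz'],4),round(d['score'],2)) for d in tip_of("scene",l)[:2]])
E
```

```text
10.8667 [ 0.50603336 -0.17769363  0.16531092] [-1.27523946  0.32827804 -0.64758367] 0.04830106403366077 61.78214038722217 [-0.    -0.002  0.001 -0.002  0.     0.001 -0.001]
lever_pad [(array([ 0.3748, -0.1979,  0.0026]), 0.7), (array([0.4976, 0.0041, 0.0401]), 0.61)]
cap [(array([ 0.5049, -0.1755,  0.164 ]), 0.62)]
jar []
clamp [(array([ 0.5035, -0.1773,  0.0028]), 0.72)]
```

View pics/d.png

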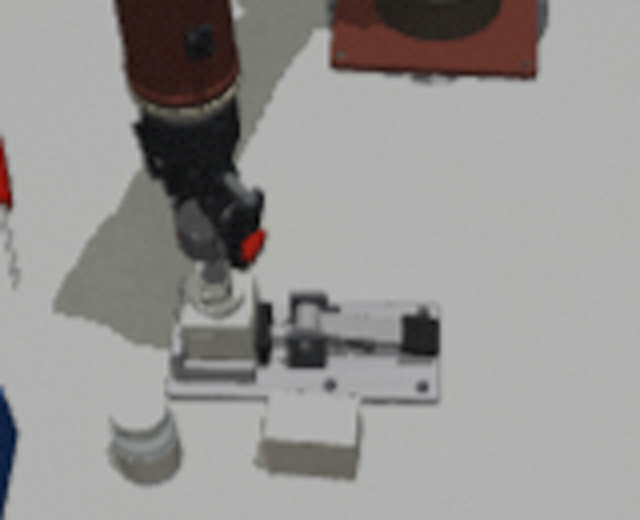

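The close-up shows the open jar neck at (215,285), with the jar standing in the clamp. The cap is held above it at z ≈ 0.164 m and the lever is still latched.

```bash
python3 -c "
from workcell import *
print(hand_in())"
```

```text
the job is handed in; nothing more can be done
None
```

The job is handed in, though `hand_in()` gave no verdict. At my last look the lever was latched, the jar stood open in the clamp, and the gripper held the cap about 6 cm above its seat, over the jar.

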